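# Press a tag down in the sprung tag press

## Task

Take the tamper whose flat round foot fits inside the collar of the tag press, and with it in the gripper press the sprung plate with the tag squarely down until it bottoms out level; keep it down for a second. Then lift it out so that the plate springs back up, and stand the tamper upright on the open bench clear of the press. Leave the wide tamper where it stands.

Things in the scene. Friction and masses are not known exactly. Their poses are not given: they have to be found in the camera images.
- tamper: Narrow hand tamper, 0.25 kg, upright on the bench: flat round steel foot 64 mm across (12 mm high at the rim, domed to 17), neck 18 mm thick, black upright square handle 30 x 30 mm from 30 to 96 mm above the underside. Origin: centre of the underside; z up along the handle, x and y square to its flat sides. It enters the collar of the press with 11 mm to spare all round.
- wide_tamper: A second tamper of the same shape, height and handle, but with a foot 100 mm across, too wide for the collar (86 mm inside). It stands upright on the bench, loose, and is to be left alone. Origin and axes as for the tamper.
- press_plate: Round steel plate of the tag press, 80 mm across, brown card and white paper tag on it, in a fixed aluminium collar (86 mm inside, 98 outside, rim 52 mm above the bench) on a grey base 120 x 120 x 14 mm with corner bolts. Origin: centre of its upper face, 42 mm above the bench at rest; z up. It goes 16 mm down on its spring and tips up to 14 degrees if pressed askew.
- press_slide (a joint): How far the plate is pressed down (m): 0 at rest at the top, 0.016 bottomed out against a hard stop. The spring needs about 3.5 N to start and about 10 N at the bottom, and lifts the plate back when let go.
Things that resemble listed ones, but are neither listed nor needed, are in the scene too. What is shaped like the tamper but turquoise or yellow is not meant.

How it is judged:
On the way:
1. the plate is held bottomed out (at least 13.5 of 16 mm down) and level within 10 degrees under the tamper, which the fingers hold (value of joint press_slide above 0.0135 m and angle between press_plate's own z axis and vertical below 0.175 rad and contact force between tamper and press_plate above 3 N and contact force between the fingers and tamper above 1 N), for 0.6 s.
At the end, for the whole second after the job is handed in: The plate is back up (within 4 mm of the top); the tamper stands at rest on the bench, upright within 10 degrees, its underside within 8 mm of the bench's height and its centre more than 90 mm from the plate's centre; the wide tamper is within 40 mm of where it stood (value of joint press_slide below 0.004 m and height (world z) of tamper between -0.008 and 0.008 m and angle between tamper's own z axis and vertical below 0.175 rad and horizontal distance between tamper and press_plate above 0.09 m and linear speed of tamper below 0.03 m/s and distance of wide_tamper from where it was at the start of the episode below 0.04 m); the robot touches nothing.
It fails at once if the wide tamper is moved more than 40 mm or tipped over (distance of wide_tamper from where it was at the start of the episode above 0.04 m or angle between wide_tamper's own z axis and vertical above 0.35 rad).
It also fails if it takes over 59 s, if anything falls off the work surface, if the arm or the gripper's body presses on something with over 40 N, if the wrist force passes 120 N, or if a joint passes its speed limit or range.

## Robot

A 7-joint arm with a two-finger parallel gripper is mounted at the origin on a cart in front of the work surface, level with it; the furniture and walls round the work are solid. World frame = base frame: x ahead of the robot, y to its left, z up, the work surface at z = 0. Lengths are in m, angles in rad, forces in N, time in s.
With the tool pointing down it reaches from about 0.425 to 0.925 m from the base axis. Payload 6.8 kg.
Tool frame: the origin (TCP) lies at the very end of the fingers, on their centre line; the grasp point (between the pads) lies 19 mm behind it; z points along the fingers, x is the direction in which the jaws open and shut, and the axes are right-handed (so a half turn about z gives the same grasp; the last joint's range is limited). The gripper opens to 85 mm and grips with 20 to 120 N. Pads are 22 mm wide; open, the fingers measure 114 mm over their backs; the gripper's body (76 mm by 85 mm) begins 54 mm behind the grasp point. The pads swing forward as they close: fully open they stand 13 mm farther back than shut.
Start: joints at [-1.332, 0.477, 0.022, 1.555, -0.011, 1.109, -0.083], TCP at [0.229, 0.635, 0.231] pointing down, gripper open.
Joint ranges: [-2.96, 2.96], [-0.34, 2.1], [-1.41, 1.46], [0.24, 2.44], [-1.37, 4.51], [0.17, 1.92], [-2.96, 2.96]. Speed limits (rad/s): [2.39, 2.39, 3.14, 3.14, 3.14, 3.14, 3.14].

## Interface

Orientations are given as a rotation vector (axis times angle).
In Python, from bench import * gives the robot as it stands.
- The arm moves only by the tool servo_tool, never from a script. Its argument "increments" is one flat list of numbers, 7 for each row, row after row: the shift along the tool's x, y, z in mm, then the turn, a rotation vector about the tool's x, y, z in rad, then the finger opening in mm, from 0 to 85.4. In form: [tx, ty, tz, wx, wy, wz, fingers, tx, ty, tz, wx, wy, wz, fingers, ...]. A call has exactly 8 rows; each row shifts and turns the commanded pose from where the row before left it, along the tool's axes as they then stand; what a row does not reach is not made up. A row lasts 1/8 s, in which the tool goes at most 62.5 mm and 10.7 degrees, less where a joint would pass 70% of its speed; a pose out of reach is approached as far as the arm can. A call is refused whole if a number of a shift passes 62.5 or a number of a turn 0.188, either way. A call with a gripper value outside its range is refused whole. The fingers move at their own pace and stop on an object; "squeeze" is the grip in N (left out, the last holds). Time passes only in rows, so rows that do not move let the fingers close, or fill a call up. It gives the time, the measured TCP pose, the force and the opening at its end, in the units of the state.
- get_obs(): the state, without advancing time (a new reading comes with each control period).
- grab_frame(name): name is "side" or "top" or "wrist"; returns (picture, depth): 480x640x3 uint8, red, green, blue; 480x640 float32, m along the optical axis (not along the pixel's ray), 0 where there is no reading.
- calibration(name): a dict with "fx", "fy", "cx", "cy" (pixels), "eye" and "orientation" of the camera in the world; the wrist camera has in their place "T_tool_cam" (4x4, takes a point from camera to tool coordinates, whose origin is the TCP and whose axes are the tool frame's). Camera axes: x right, y up, looking along -z (the intrinsics and any distortion apply to the point x, -y, -z); pixel columns grow to the right and rows downward; lengths in m; the calibration is good to about 2 mm. A picture is of the moment at which its call begins: read the wrist's pose just before it. calibration takes no time and is no camera call.
- hand_in(): hands the job in, once; it reports no verdict.
The state is a dict: "clock": time; "joints": joint angles; "qvel": joint speeds; "tau": joint torques, N m; "tcp_pos": TCP position; "orientation": TCP orientation; "contact_force": force on the tool from outside, world axes, zero at the start; "moment": the same for the moment, N m; "grip_width": finger opening in m.
Only numpy, scipy, OpenCV 4.12 (cv2) and the standard library are available. Lean on these libraries where they do the work, as an engineer would, in place of code of your own. Each camera call takes 0.05 s, during which the arm holds its last target.

## Working session

There is one attempt and no reset: what is moved stays moved. The work goes in short steps, Python scripts to look and compute and a tool call to move; the robot and the scene stay as the last step left them, time stands still between calls to the robot, and variables do not carry over. Pictures are saved under pics/ and viewed, and the job is handed in when it is done.

Besides the shell and the picture viewer there is one more tool, called after "Emit:" as name(argument=value, ...) on one line, values as JSON. servo_tool: Moves the arm, as the interface text tells. Its arguments: {"type":"object","properties":{"increments":{"type":"array","items":{"type":"number"}},"squeeze":{"type":"number"}},"required":["increments"]}

```bash
mkdir -p pics; ls
python3 - <<'E'
from bench import *
import cv2,numpy as np
o=get_obs();print(o)
for n in("top","side"):
    p,d=grab_frame(n);cv2.imwrite(f"pics/{n}0.png",p[:,:,::-1]);np.save(f"pics/{n}0.npy",d)
    print(n,calibration(n))
print(calibration("wrist"))
E
```

```text
pics
{'clock': 0.0, 'joints': array([-1.33210449,  0.47781283,  0.02235881,  1.5564399 , -0.01147873,
        1.10933525, -0.08314814]), 'qvel': array([-0.00018033, -0.0006133 ,  0.0002356 , -0.00059611, -0.00044587,
       -0.00038817,  0.0002039 ]), 'tau': array([ 3.69222071e-04, -5.96463454e+01,  1.60800297e+00, -2.81192833e+01,
        1.25295125e-02,  9.57864075e-03,  1.20556589e-06]), 'tcp_pos': array([0.22924893, 0.63424219, 0.23032246]), 'orientation': array([ 2.57043507e+00,  1.80413203e+00, -2.23883047e-03]), 'contact_force': array([ 0.21093928, -0.65608583,  0.13335938]), 'moment': array([-0.01506696, -0.00058687,  0.00575802]), 'grip_width': 0.08546965140916461}
top {'fx': 591.0979054711852, 'fy': 591.0979054711852, 'cx': 322.2483202391765, 'cy': 247.3567208359414, 'eye': array([3.40785880e-01, 3.71004178e-04, 1.07353074e+00]), 'orientation': array([ 0.11667489, -0.13727963, -1.55759328])}
side {'fx': 493.8313829765374, 'fy': 493.8313829765374, 'cx': 319.9332832269777, 'cy': 229.97542312494488, 'eye': array([ 0.41789478, -0.72096064,  0.50225845]), 'orientation': array([ 1.03697072, -0.02169984, -0.09532083])}
{'fx': 330.8912428034599, 'fy': 330.8912428034599, 'cx': 317.35289939227823, 'cy': 238.52228602173432, 'T_tool_cam': array([[ 9.99999145e-01,  9.20755834e-04,  9.28682420e-04,
         3.74886872e-04],
       [ 1.15716542e-03, -9.53832480e-01, -3.00336914e-01,
        -7.80236734e-02],
       [ 6.09270490e-04,  3.00337732e-01, -9.53832729e-01,
        -1.41631746e-01],
       [ 0.00000000e+00,  0.00000000e+00,  0.00000000e+00,
         1.00000000e+00]])}
```

View pics/top0.png

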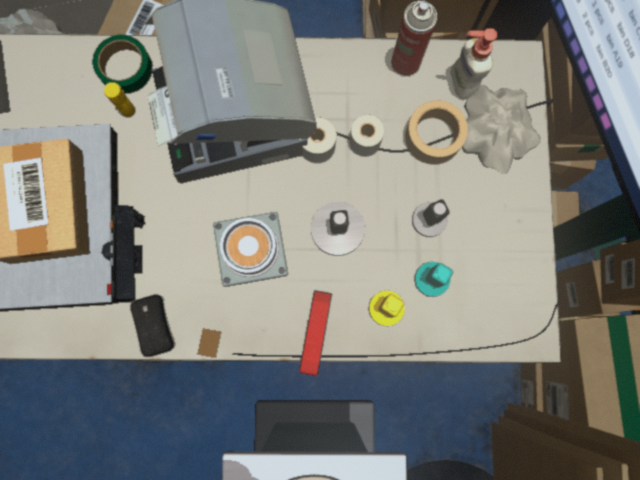

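View pics/side0.png

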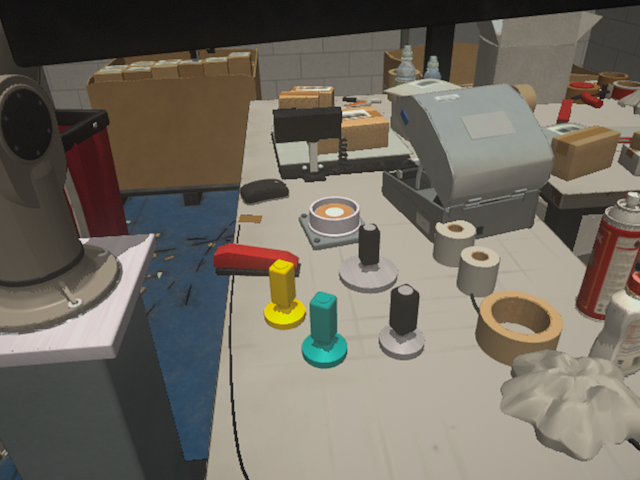

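Candidates in the top view: a black-handled narrow foot at (431,218), a black-handled wide foot at (338,228), turquoise at (434,278) and yellow at (387,308). The one at (431,218) fits, because it is black with a small foot. I'll measure the feet and take an enlarged crop to confirm.

```bash
cat > h.py <<'E'
import cv2,numpy as np
from scipy.spatial.transform import Rotation as R
from bench import *
def ray(n,u,v):
    c=calibration(n);d=np.array([(u-c['cx'])/c['fx'],-(v-c['cy'])/c['fy'],-1.]);
    return np.array(c['eye']),R.from_rotvec(c['orientation']).as_matrix()@d
def onz(n,u,v,z):
    e,d=ray(n,u,v);return e+d*(z-e[2])/d[2]
def proj(n,P):
    c=calibration(n);q=R.from_rotvec(c['orientation']).as_matrix().T@(np.array(P)-c['eye'])
    return c['cx']+c['fx']*q[0]/-q[2], c['cy']-c['fy']*q[1]/-q[2]
def cloud(n,d):
    c=calibration(n);v,u=np.mgrid[:480,:640]
    X=np.stack([(u-c['cx'])/c['fx']*d,-(v-c['cy'])/c['fy']*d,-d],-1)
    return X@R.from_rotvec(c['orientation']).as_matrix().T+c['eye']
E
python3 - <<'E'
from h import *
p=cv2.imread('pics/top0.png');s=cv2.imread('pics/side0.png')
a=cv2.resize(p[170:330,200:480],None,fx=2.8,fy=2.8,interpolation=cv2.INTER_CUBIC)
cv2.imwrite('pics/c1.png',a)
cv2.imwrite('pics/c2.png',cv2.resize(s[190:380,280:520],None,fx=3.1,fy=3.1,interpolation=cv2.INTER_CUBIC))
C=cloud('top',np.load('pics/top0.npy'))
for nm,(u0,u1,v0,v1) in dict(narrow=(405,460,190,245),wide=(305,370,195,260),press=(212,290,208,290)).items():
    c=C[v0:v1,u0:u1].reshape(-1,3)
    z=c[:,2];print(nm,np.percentile(z,[1,50,99]))
    t=c[(z>.088)&(z<.105)]
    if len(t):print(' top',len(t),t.mean(0),cv2.minAreaRect((t[:,:2]*1000).astype(np.float32)))
    f=c[(z>.006)&(z<.022)];print(' foot',len(f),f.min(0),f.max(0),(f.min(0)+f.max(0))/2)
    f=c[(z>.047)&(z<.056)];
    if len(f): print(' rim',len(f),f.min(0),f.max(0),cv2.minEnclosingCircle((f[:,:2]*1000).astype(np.float32)))
E
```

```text
narrow [-0.00356501  0.00218465  0.09994628]
 top 302 [ 0.56794392 -0.20889709  0.09618316] ((568.95068359375, -209.43353271484375), (30.586977005004883, 29.02055549621582), 24.605451583862305)
 foot 564 [ 0.52569659 -0.26120504  0.00603751] [ 0.62233492 -0.17859256  0.02179067] [ 0.57401576 -0.2198988   0.01391409]
 rim 29 [ 0.55102263 -0.22430664  0.04740399] [ 0.5747171  -0.19173831  0.05567573] ((567.0655517578125, -208.1963348388672), 17.835124969482422)
wide [-0.0033564   0.01128057  0.09868845]
 top 304 [ 0.54952945 -0.04039202  0.0958525 ] ((550.6620483398438, -40.65510940551758), (31.11197853088379, 29.858556747436523), 7.402706146240234)
 foot 1882 [ 0.50105872 -0.09866822  0.00600385] [0.60441908 0.01505795 0.021683  ] [ 0.5527389  -0.04180513  0.01384342]
 rim 19 [ 0.53426627 -0.05578148  0.0471695 ] [ 0.55066163 -0.02559651  0.055572  ] ((545.0416259765625, -40.688995361328125), 16.104976654052734)
press [-0.00333304  0.01513562  0.0548994 ]
 foot 1856 [0.44194032 0.04981627 0.00600841] [0.57951491 0.18735082 0.02191977] [0.51072762 0.11858354 0.01396409]
 rim 597 [0.46283461 0.07012047 0.04705976] [0.55978392 0.16672746 0.05598877] ((511.0137939453125, 118.32477569580078), 48.94859313964844)
```

View pics/c1.png

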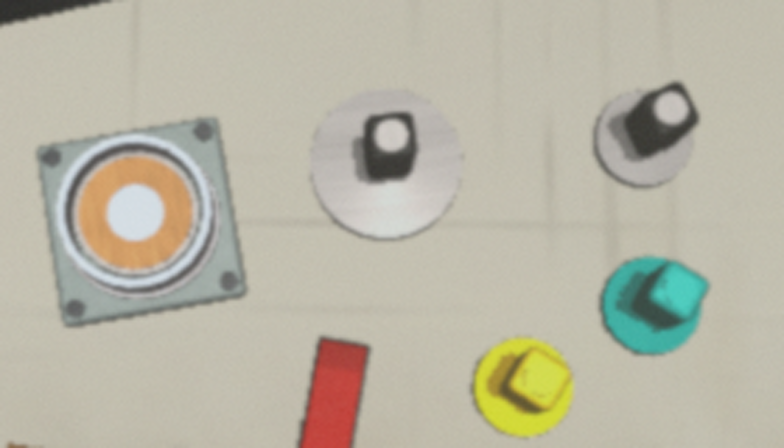

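View pics/c2.png

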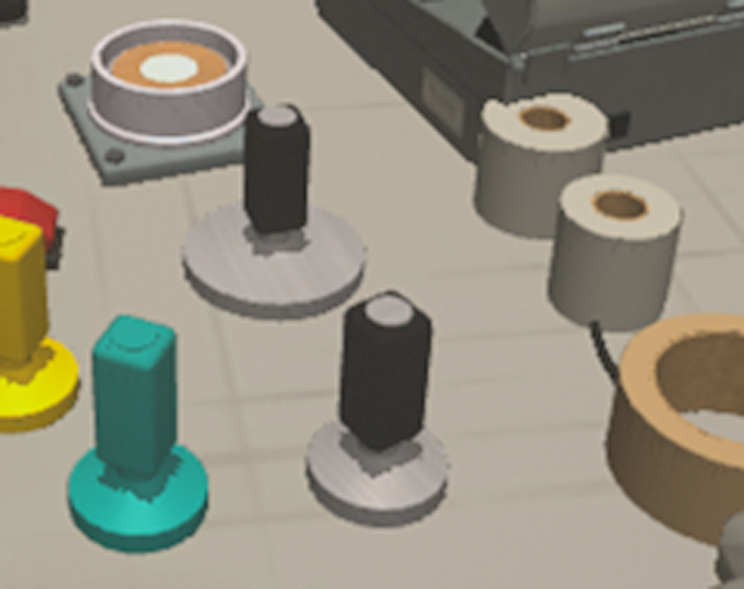

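Crops confirm it: the black-handled tamper with the small foot (crop c2 at (385,400)) is the target. The larger-footed one at (275,170) is the wide tamper, and the turquoise and yellow ones are decoys. Next I'll check obstacle heights along the path.

Run:
```python
from h import *
d=np.load('pics/top0.npy');C=cloud('top',d).reshape(-1,3);C=C[d.ravel()>0]
print('max z per cell; rows x .2..1.0, cols y .7..-.5')
ys=np.arange(.7,-.5,-.1)
print('      ',*['%5.1f'%y for y in ys])
for x in np.arange(.2,1,.1):
    r=[]
    for y in ys:
        m=(abs(C[:,0]-x)<.05)&(abs(C[:,1]-y)<.05);r.append('%5.2f'%np.percentile(C[m,2],99.5) if m.sum()>20 else '  nan')
    print('%.1f'%x,*r)
# yaw of narrow handle: black mask in top
p=cv2.imread('pics/top0.png')
D=cloud('top',d)
print(D[60,240],D[200,40],D[240,125])
```

```text
max z per cell; rows x .2..1.0, cols y .7..-.5
         0.7   0.6   0.5   0.4   0.3   0.2   0.1   0.0  -0.1  -0.2  -0.3  -0.4
0.2 -0.84 -0.84 -0.84 -0.84 -0.84 -0.01  0.00  0.00  0.00 -0.00 -0.84 -0.84
0.3 -0.84  0.00  0.00  0.00  0.04  0.02  0.01  0.05  0.01  0.01  0.01  0.01
0.4   nan  0.00  0.05  0.05  0.20  0.01  0.01  0.04  0.10  0.10  0.01  0.01
0.5   nan   nan  0.12  0.12  0.20  0.05  0.05  0.10  0.09  0.10  0.51  0.01
0.6   nan   nan  0.12  0.12  0.10  0.24  0.05  0.10  0.09  0.10  0.58  0.01
0.7   nan  0.05  0.12  0.12  0.09  0.25  0.25  0.20  0.06  0.05  0.58  0.05
0.8   nan  0.04  0.01  0.10  0.23  0.26  0.25  0.19  0.01  0.17  0.18  0.06
0.9   nan  0.02  0.01  0.04  0.04  0.25  0.24  0.17  0.17  0.20  0.18  0.12
[0.76370489 0.11674313 0.23495873] [0.57055238 0.45336018 0.12028701] [0.49285934 0.28665877 0.19236543]
```

Emit:
servo_tool(increments=[20,30,-30,0,0,0.1,85,0,60,-30,0,0,0.1,85,0,60,-30,0,0,0.1,85,0,60,0,0,0,0.1,85,0,60,0,0,0,0.1,85,0,60,0,0,0,0.1,85,0,60,0,0,0,0.1,85,0,0,0,0,0,0,85], squeeze=50)

```text
clock: 1.1
tcp_pos: [0.5339, 0.4127, 0.3173]
orientation: [3.035, 0.795, 0.002]
contact_force: [0.5, 0.8, 0.0]
grip_width: 0.0849
```

Run:
```python
from h import *
d=np.load('pics/top0.npy');C=cloud('top',d).reshape(-1,3);C=C[d.ravel()>0]
m=(C[:,2]>.3)&(C[:,0]>.2)
print(m.sum(),C[m].min(0),C[m].max(0))
for x in np.arange(.2,1.2,.1):
    k=m&(abs(C[:,0]-x)<.05)
    if k.sum()>3: print('%.1f'%x,k.sum(),C[k].min(0),C[k].max(0))
print(get_obs()['joints'])
p,_=grab_frame('side');cv2.imwrite('pics/side1.png',p[:,:,::-1])
```

```text
11140 [ 0.46362046 -0.35127467  0.44602025] [ 0.73564726 -0.2615961   0.58885935]
0.5 1627 [ 0.46362046 -0.35127467  0.4461885 ] [ 0.54996956 -0.31971283  0.51506874]
0.6 6267 [ 0.55005174 -0.3230736   0.44604886] [ 0.64999899 -0.28731116  0.58885935]
0.7 3246 [ 0.65000477 -0.29093226  0.44602025] [ 0.73564726 -0.2615961   0.58586314]
[-0.94425648  0.4243533   0.27646524  1.46372434 -0.11386007  1.27025405
 -0.14474223]
```

View pics/side1.png

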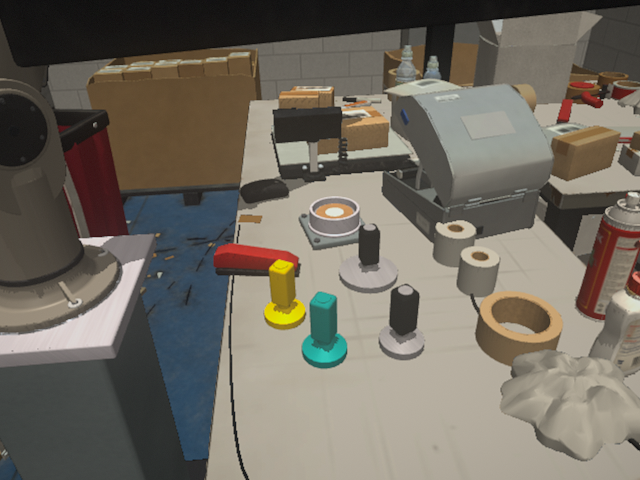

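Emit:
servo_tool(increments=[-45,54,0,0,0,0,85,-45,54,0,0,0,0,85,-45,54,0,0,0,0,85,-45,54,0,0,0,0,85,-45,54,0,0,0,0,85,-42,53,0,0,0,0,85,0,0,30,0,0,0,70,0,0,40,0,0,0,70])

```text
clock: 2.15
tcp_pos: [0.4676, 0.0511, 0.2474]
orientation: [-3.032, -0.816, -0.005]
contact_force: [0.3, 0.6, -0.7]
grip_width: 0.07
```

Run:
```python
from h import *
print(get_obs()['joints'],get_obs()['tcp_pos'],get_obs()['orientation'])
for n in('wrist',):
  p,_=grab_frame(n);cv2.imwrite(f'pics/{n}2.png',p[:,:,::-1])
```

```text
[-0.63740501  0.11242116  0.43430475  2.03334521 -0.05771044  1.00365633
  0.35107569] [0.46764231 0.05106902 0.2473619 ] [-3.03246627 -0.81599169 -0.00527517]
```

View pics/wrist2.png

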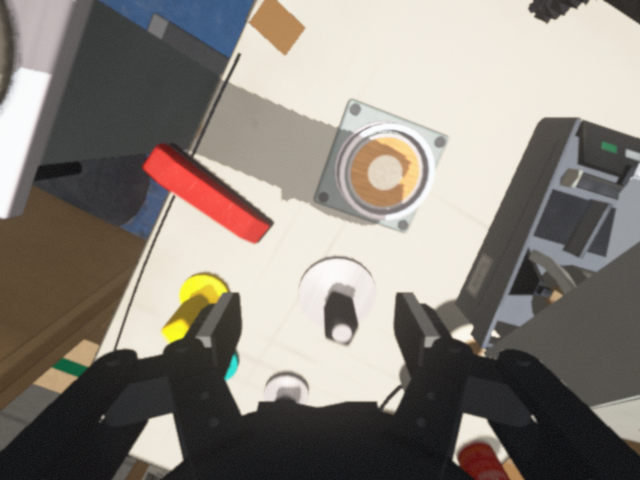

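Wrist view: press at (385,170), wide tamper at (337,290), target tamper at (290,385), partly behind the gripper. The yaw can come from the top and side views (about 26.5°), so I'll cross-check the position from the cap centres.

Run:
```python
from h import *
print(onz('top',439.6,208.9,.096),onz('side',405.2,290.3,.096))
print('turq',onz('top',434,281,.006),'wide cap',onz('top',200+390/2.8,170+136/2.8,.096))
p=cv2.imread('pics/top0.png');hsv=cv2.cvtColor(p,cv2.COLOR_BGR2HSV)
# press tag centre at z .042, collar
print('tag',onz('top',200+135/2.8,170+212/2.8,.042))
T=np.array([.568,-.2085]);o=get_obs();M=R.from_rotvec(o['orientation']).as_matrix()
dw=np.r_[T,.13]-o['tcp_pos'];print('in tool axes mm',M.T@dw*1000)
```

```text
[ 0.56882531 -0.21061814  0.096     ] [ 0.56667303 -0.20799048  0.096     ]
turq [ 0.45541562 -0.21664598  0.006     ] wide cap [ 0.55012015 -0.04021143  0.096     ]
tag [0.51090417 0.11827764 0.042     ]
in tool axes mm [-39.90096244 276.59359458 111.72127302]
```

Emit:
servo_tool(increments=[-10,50,20,0,0,0,70,-8,50,25,0,0,0,70,-8,50,25,0,0,0,70,-7,50,25,0,0,0,70,-7,40,15,0,0,0,70,0,37,0,0,0,0.063,70,0,0,0,0,0,0,70,0,0,0,0,0,0,70])

```text
clock: 3.2
tcp_pos: [0.5714, -0.208, 0.1371]
orientation: [-3.056, -0.722, 0.001]
contact_force: [0.4, 0.2, 0.0]
grip_width: 0.0699
```

Run:
```python
from h import *
o=get_obs();print(o['joints'],o['tcp_pos'],o['orientation'],o['contact_force'])
M=R.from_rotvec(o['orientation']).as_matrix()
print('x ang',np.degrees(np.arctan2(M[1,0],M[0,0])),'z',M[:,2])
print('togo',M.T@(np.array([.568,-.2092,.050])-o['tcp_pos'])*1000)
a=[]
for n in('wrist','side'):
  p,_=grab_frame(n);a.append(p[:,:,::-1])
cv2.imwrite('pics/w3.png',np.hstack([cv2.resize(x,(400,300)) for x in a]))
c=cv2.resize(a[0][240:,200:440],(600,600));cv2.imwrite('pics/w3c.png',c)
```

```text
[-0.13019469  0.51402423  0.50973494  1.83229393 -0.31847352  0.87790757
  0.99440553] [ 0.57139062 -0.20804613  0.13710249] [-3.05612444e+00 -7.21649611e-01  5.37465655e-04] [0.36975051 0.23180772 0.02062468]
x ang 26.572030131912978 z [-6.59824593e-04  1.30475416e-03 -9.99998931e-01]
togo [-3.54806011 -0.35735936 87.10313091]
```

View pics/w3.png

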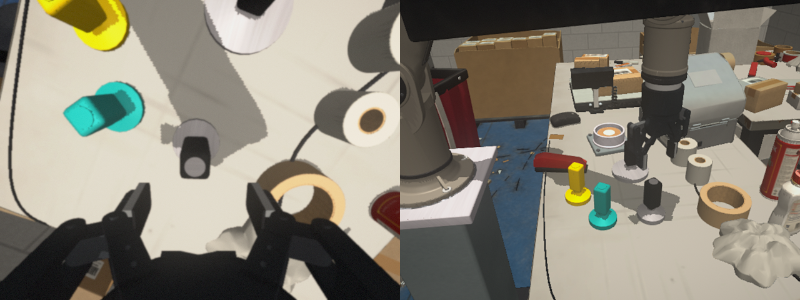

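View pics/w3c.png

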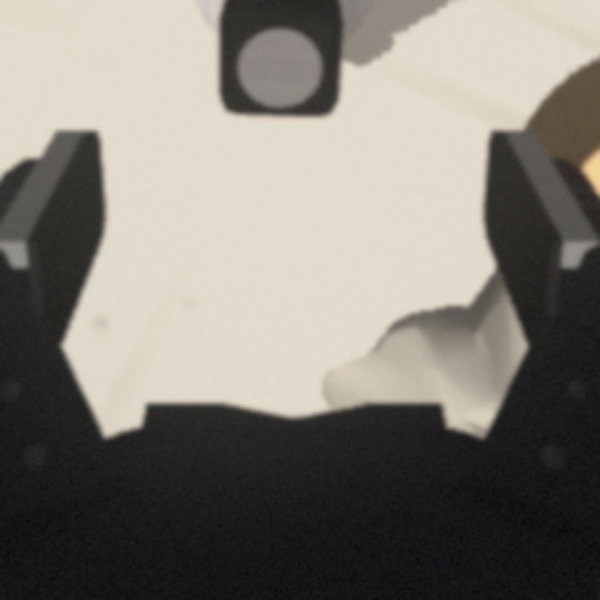

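Wrist view: target handle is square to the jaws, with the cap at pixel (312,267). I'll cast that ray to refine the position.

```bash
cat >> h.py <<'E'
def wray(u,v,z,o):
    c=calibration('wrist');T=np.array(c['T_tool_cam']);M=R.from_rotvec(o['orientation']).as_matrix()
    d=M@T[:3,:3]@np.array([(u-c['cx'])/c['fx'],-(v-c['cy'])/c['fy'],-1.]);e=M@T[:3,3]+o['tcp_pos']
    return e+d*(z-e[2])/d[2]
E
python3 - <<'E'
from h import *
o=get_obs();M=R.from_rotvec(o['orientation']).as_matrix()
P=wray(312,267.2,.096,o);P[2]=.05;print(P,M.T@(P-o['tcp_pos'])*1000)
E
```

```text
[ 0.56654535 -0.20745732  0.05      ] [-4.05513902 -2.26193154 87.27323518]
```

Emit:
servo_tool(increments=[-3.8,-1.3,0,0,0,0,70,0,0,30,0,0,0,70,0,0,30,0,0,0,70,0,0,27,0,0,0,70,0,0,0,0,0,0,70,0,0,0,0,0,0,20,0,0,0,0,0,0,20,0,0,0,0,0,0,20], squeeze=60)

```text
clock: 4.3
tcp_pos: [0.5681, -0.2107, 0.0516]
orientation: [3.058, 0.718, 0.003]
contact_force: [-1.0, 0.2, 6.7]
grip_width: 0.0291
```

Emit:
servo_tool(increments=[0,0,0,0,0,0,20,0,0,0,0,0,0,20,0,0,0,0,0,0,20,0,0,-10,0,0,0,20,0,0,-20,0,0,0,20,0,0,-25,0,0,0,20,0,0,0,0,0,0,20,0,0,0,0,0,0,20])

```text
clock: 5.3
tcp_pos: [0.5667, -0.2102, 0.105]
orientation: [-3.058, -0.718, 0.0]
contact_force: [-0.9, 0.1, -4.3]
grip_width: 0.0296
```

Run:
```python
from h import *
o=get_obs();print(o['joints'],o['tcp_pos'],o['orientation'],o['contact_force'],o['grip_width'])
a=[]
for n in('wrist','side'):
  p,_=grab_frame(n);a.append(p[:,:,::-1]);cv2.imwrite(f'pics/{n}4.png',a[-1])
cv2.imwrite('pics/w4.png',np.hstack([cv2.resize(x,(400,300)) for x in a]))
cv2.imwrite('pics/w4c.png',cv2.resize(a[1][200:380,320:520],(667,600)))
```

```text
[-0.11115672  0.55104099  0.49093207  1.86155354 -0.34657733  0.81449505
  1.02046537] [ 0.56674452 -0.21018615  0.10498014] [-3.05800428e+00 -7.17917477e-01  4.09937033e-04] [-0.91673867  0.05351253 -4.29892811] 0.02958413290514766
```

View pics/w4.png

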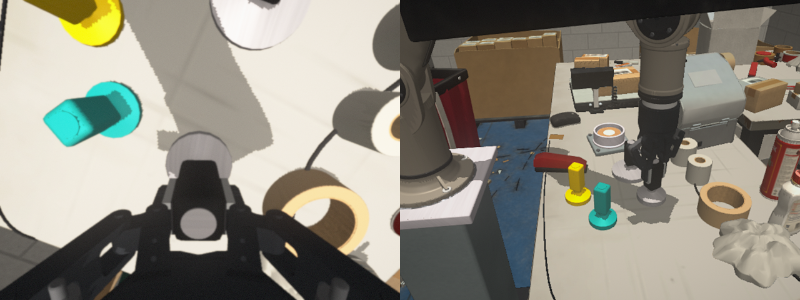

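View pics/w4c.png

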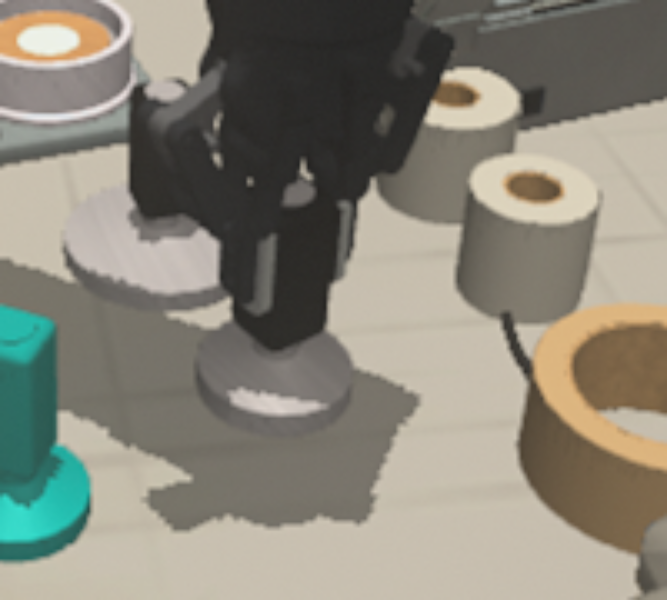

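Held: opening is 29.6 mm and the foot is off the bench in the side crop at (275,375). I'll measure the tamper's offset from the TCP with the wrist camera.

Run:
```python
from h import *
a=cv2.imread('pics/wrist4.png');cv2.imwrite('pics/w4d.png',cv2.resize(a[190:400,230:410],(686,800))[:600+200][:,:])
cv2.imwrite('pics/w4d.png',cv2.resize(a[190:400,230:410],None,fx=2.85,fy=2.85,interpolation=cv2.INTER_CUBIC))
```

```text
(no output)
```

View pics/w4d.png

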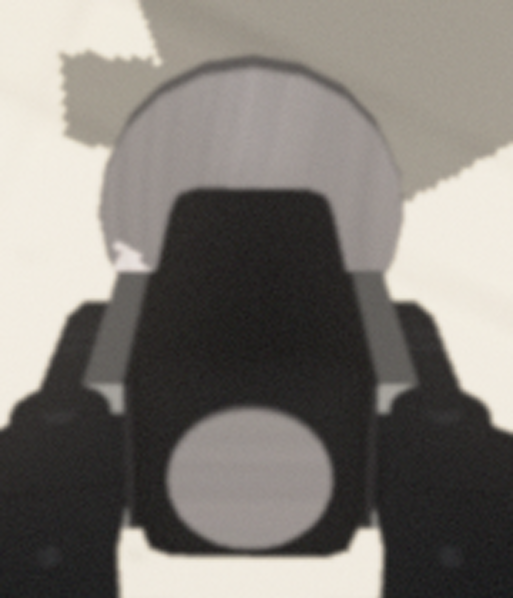

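Run:
```python
from h import *
o=get_obs();M=R.from_rotvec(o['orientation']).as_matrix()
l=.0535
for nm,u,v,z in(('cap',317.7,357.7,.096),('footfar',318,213.2,.012),('footfar_under',318,210.2,0),('L',265.1,260,.012),('R',371,260,.012)):
    P=wray(u,v,z+l,o);print(nm,P,M.T@(P-o['tcp_pos'])*1000)
```

```text
cap [ 0.56380048 -0.20654501  0.1495    ] [ -0.80172869  -4.38907181 -45.18935509]
footfar [ 0.54999045 -0.17820196  0.0655    ] [ -0.45347675 -35.81626729  38.84787291]
footfar_under [ 0.55042987 -0.17904828  0.0535    ] [ -0.42160746 -34.84848693  50.84669523]
L [ 0.53474961 -0.21695386  0.0655    ] [-31.34533795  -7.89341413  38.8529221 ]
R [ 0.59012748 -0.1895081   0.0655    ] [30.46055364 -7.83185373 38.77602154]
```

Emit:
servo_tool(increments=[9,-30,-30,0,0,0,20,14,-45,-30,0,0,0,20,14,-45,-30,0,0,0,20,14,-45,-5,0,0,0,20,14,-45,0,0,0,0,20,14,-45,0,0,0,0,20,12,-42,0,0,0,0,20,5,-20,0,0,0,0,20])

```text
clock: 6.4
tcp_pos: [0.5108, 0.119, 0.1993]
orientation: [-3.057, -0.723, 0.003]
contact_force: [1.1, 0.3, -2.4]
grip_width: 0.0291
```

Emit:
servo_tool(increments=[0,0,20,0,0,0,20,0,0,25,0,0,0,20,0,0,20,0,0,0,20,0,0,0,0,0,0,20,0,0,0,0,0,0,20,0,0,0,0,0,0,20,0,0,0,0,0,0,20,0,0,0,0,0,0,20])

```text
clock: 7.4
tcp_pos: [0.5122, 0.1162, 0.1355]
orientation: [-3.058, -0.718, -0.001]
contact_force: [0.5, -0.0, -3.1]
grip_width: 0.0294
```

Run:
```python
from h import *
o=get_obs();print(o['joints'],o['tcp_pos'],o['orientation'],o['contact_force'],o['grip_width'])
a=[]
for n in('wrist','side','top'):
  p,_=grab_frame(n);a.append(p[:,:,::-1]);cv2.imwrite(f'pics/{n}5.png',a[-1])
u,v=map(int,proj('side',(.511,.118,.06)))
print(u,v)
cv2.imwrite('pics/s5c.png',cv2.resize(a[1][v-80:v+60,u-90:u+90],(771,600),interpolation=cv2.INTER_CUBIC))
cv2.imwrite('pics/w5c.png',cv2.resize(a[0][100:420,160:480],(600,600),interpolation=cv2.INTER_CUBIC))
```

```text
[-0.71737907  0.37774849  0.4652302   2.02697042 -0.23604055  0.7872057
  0.34822745] [0.51224086 0.11618812 0.1355456 ] [-3.05828580e+00 -7.17675395e-01 -1.03757445e-03] [ 0.47507737 -0.01139788 -3.08008345] 0.029359096414350194
335 204
```

View pics/s5c.png

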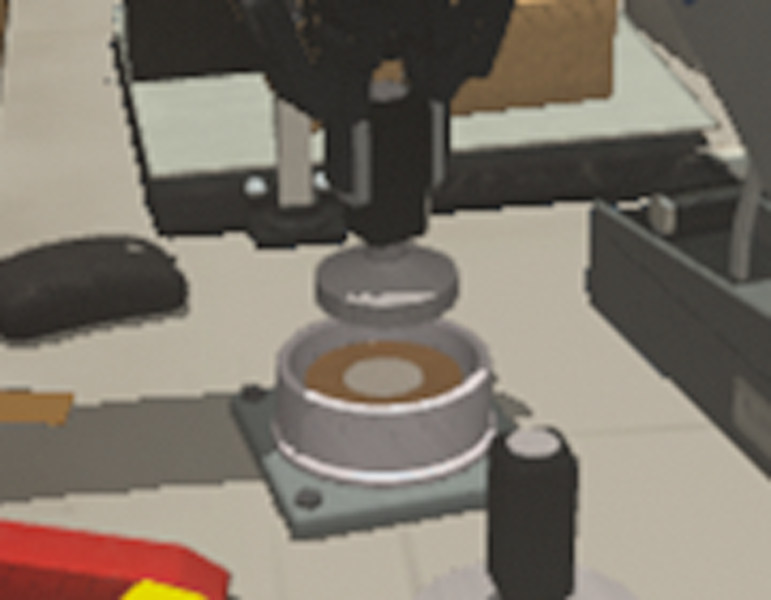

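View pics/w5c.png

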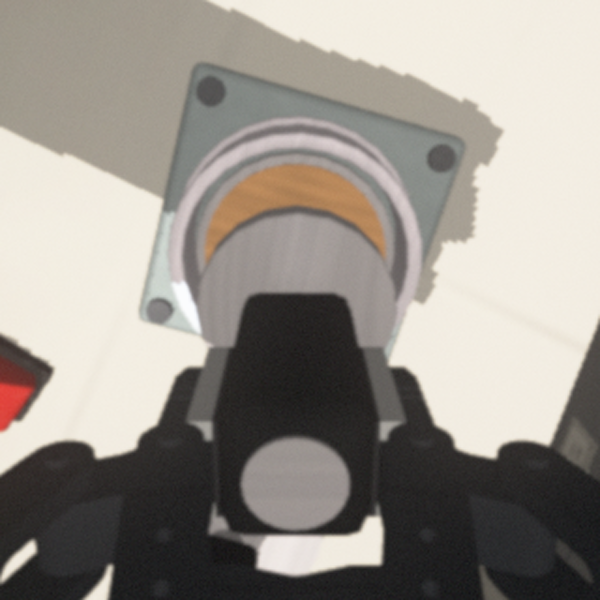

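View pics/top5.png

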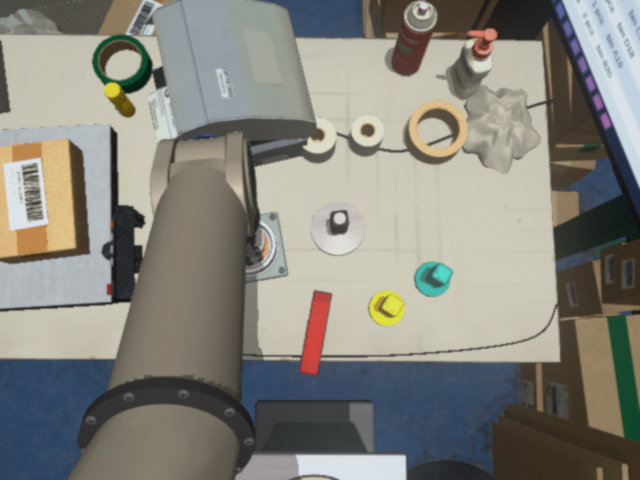

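Side crop: foot at (387,285) centred over the collar (385,360). In the wrist crop, the foot's centre column (298) also matches the collar's (297). I'll check the fore-aft direction by ray.

Run:
```python
from h import *
o=get_obs();M=R.from_rotvec(o['orientation']).as_matrix()
k=1/1.875
l=o['tcp_pos'][2]-.0515
for nm,u,v,z in(('cap',295.5,484,.096+l),('footfar',298,211,.012+l),('L',198,280,.012+l),('R',398,280,.012+l),('colfar_out',297,133,.052),('colfar_in',297,147,.052),('colL',171,240,.052),('colR',422,240,.052),('platefar',297,163,.042)):
    P=wray(160+u*k,100+v*k,z,o);print(nm,P.round(4),(M.T@(P-o['tcp_pos'])*1000).round(1))
print('press', M.T@(np.array([.511,.1183,.042])-o['tcp_pos'])*1000)
```

```text
cap [0.5097 0.1191 0.1798] [ -0.8  -3.7 -44.5]
footfar [0.4961 0.1485 0.0958] [  0.1 -36.   39.5]
L [0.4781 0.1152 0.0958] [-30.8 -14.3  39.5]
R [0.5336 0.1427 0.0958] [ 31.  -14.2  39.5]
colfar_out [0.4878 0.1649 0.052 ] [ -0.1 -54.4  83.3]
colfar_in [0.49   0.1605 0.052 ] [ -0.1 -49.5  83.3]
colL [0.463  0.1084 0.052 ] [-47.5 -14.8  83.3]
colR [0.5476 0.1503 0.052 ] [ 47.  -14.7  83.3]
platefar [0.4933 0.154  0.042 ] [ -0.  -42.2  93.3]
press [-4.30524891e-02 -2.37062593e+00  9.33103559e+01]
```

Emit:
servo_tool(increments=[0,-1,15,0,0,0,20,0,0,15,0,0,0,20,0,0,9,0,0,0,20,0,0,4,0,0,0,20,0,0,4,0,0,0,20,0,0,4,0,0,0,20,0,0,4,0,0,0,20,0,0,0,0,0,0,20], squeeze=90)

```text
clock: 8.55
tcp_pos: [0.5114, 0.1168, 0.0802]
orientation: [-3.058, -0.717, 0.001]
contact_force: [-3.8, -1.6, 5.6]
grip_width: 0.0292
```

Emit:
servo_tool(increments=[0,0,2,0,0,0,20,0,0,1.5,0,0,0,20,0,0,1,0,0,0,20,0,0,0,0,0,0,20,0,0,0,0,0,0,20,0,0,0,0,0,0,20,0,0,0,0,0,0,20,0,0,0,0,0,0,20])

```text
clock: 9.55
tcp_pos: [0.5117, 0.1167, 0.0772]
orientation: [-3.058, -0.717, -0.0]
contact_force: [-8.1, -1.9, 20.0]
grip_width: 0.0289
```

Run:
```python
from h import *
o=get_obs();print(o['tcp_pos'],o['contact_force'],o['moment'],o['grip_width'])
a=[]
for n in('wrist','side'):
  p,_=grab_frame(n);a.append(p[:,:,::-1])
cv2.imwrite('pics/s6c.png',cv2.resize(a[1][124:264,245:425],(771,600),interpolation=cv2.INTER_CUBIC))
cv2.imwrite('pics/w6c.png',cv2.resize(a[0][100:420,160:480],(600,600),interpolation=cv2.INTER_CUBIC))
```

```text
[0.51169325 0.11674352 0.07721695] [-8.14736094 -1.93666603 19.98021793] [-0.61420808  2.19618471  0.05350674] 0.028938074282874697
```

View pics/s6c.png

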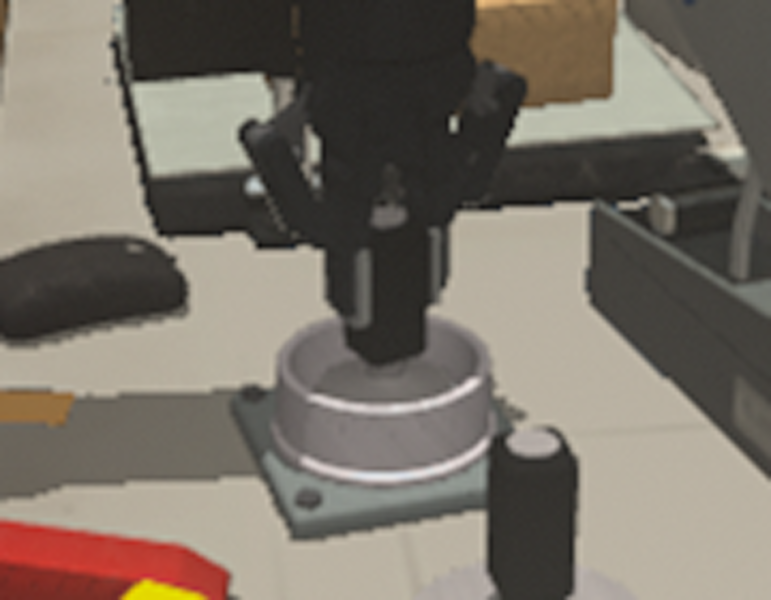

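View pics/w6c.png

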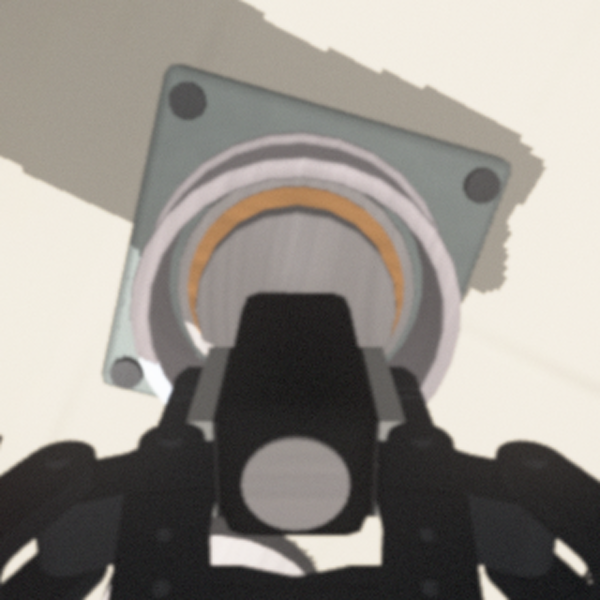

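Net force jumped from about 9 to about 23 N over the last 3 mm, so the plate is on the hard stop. The wrist crop shows an even brown ring round the foot at (298,240), so it is centred and level. I'll ease the sideways load and hold for another second.

Emit:
servo_tool(increments=[-0.9,-0.4,0.5,0,0,0,20,0,0,0,0,0,0,20,0,0,0,0,0,0,20,0,0,0,0,0,0,20,0,0,0,0,0,0,20,0,0,0,0,0,0,20,0,0,0,0,0,0,20,0,0,0,0,0,0,20])

```text
clock: 10.65
tcp_pos: [0.5116, 0.1168, 0.0772]
orientation: [-3.058, -0.716, -0.003]
contact_force: [-6.3, -1.4, 22.0]
grip_width: 0.029
```

Run:
```python
from h import *
o=get_obs();print(o['tcp_pos'],o['contact_force'],o['moment'],o['joints'])
```

```text
[0.51158552 0.11677059 0.07717319] [-6.29784687 -1.35673712 22.04426114] [-0.64358804  2.0232559   0.05366765] [-0.67299326  0.46978645  0.41559896  2.06353879 -0.30251692  0.66377927
  0.40288323]
```

Emit:
servo_tool(increments=[0,0,-10,0,0,0,20,0,0,-25,0,0,0,20,0,0,-35,0,0,0,20,0,0,-40,0,0,0,20,0,0,-14,0,0,0,20,0,0,0,0,0,0,20,-12,40,0,0,0,0,20,-14,45,0,0,0,0,20], squeeze=60)

```text
clock: 11.65
tcp_pos: [0.5244, 0.0293, 0.1972]
orientation: [3.057, 0.722, -0.004]
contact_force: [0.9, -0.6, -1.8]
grip_width: 0.029
```

Emit:
servo_tool(increments=[-14,45,0,0,0,0,20,-14,45,0,0,0,0,20,-14,45,5,0,0,0,20,-14,45,30,0,0,0,20,-10,35,30,0,0,0,20,-4,18,30,0,0,0,20,0,0,0,0,0,0,20,0,0,0,0,0,0,20])

```text
clock: 12.65
tcp_pos: [0.5659, -0.2097, 0.1036]
orientation: [-3.057, -0.718, 0.002]
contact_force: [-0.1, 0.0, -3.0]
grip_width: 0.0291
```

Run:
```python
from h import *
o=get_obs();print(o['tcp_pos'],o['contact_force'],o['joints'])
a=[]
for n in('wrist','side'):
  p,_=grab_frame(n);a.append(p[:,:,::-1])
cv2.imwrite('pics/w7.png',np.hstack([cv2.resize(x,(400,300)) for x in a]))
```

```text
[ 0.56586826 -0.20966877  0.10357353] [-0.12211134  0.03445548 -2.98073636] [-0.13102025  0.55797279  0.51830972  1.86538261 -0.36884362  0.81559906
  1.04040396]
```

View pics/w7.png

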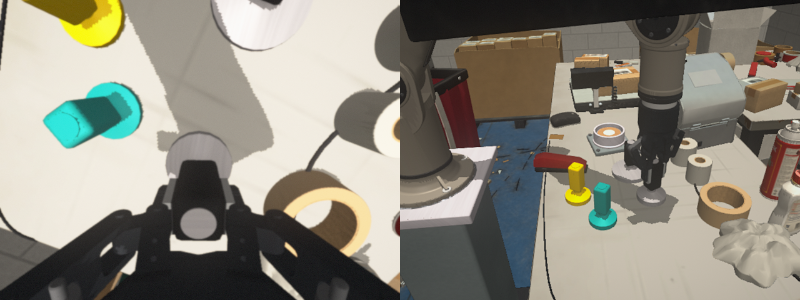

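The plate is back up: the brown and white show at side view (207,132). Lowering now.

Emit:
servo_tool(increments=[0,0,20,0,0,0,20,0,0,18,0,0,0,20,0,0,8,0,0,0,20,0,0,3,0,0,0,20,0,0,2,0,0,0,20,0,0,1,0,0,0,20,0,0,0,0,0,0,20,0,0,0,0,0,0,20])

```text
clock: 13.75
tcp_pos: [0.5663, -0.2106, 0.0525]
orientation: [3.058, 0.718, 0.001]
contact_force: [0.2, -0.3, -2.8]
grip_width: 0.029
```

Emit:
servo_tool(increments=[0,0,1,0,0,0,20,0,0,0,0,0,0,20,0,0,1,0,0,0,20,0,0,0,0,0,0,20,0,0,0,0,0,0,20,0,0,0,0,0,0,20,0,0,0,0,0,0,20,0,0,0,0,0,0,20])

```text
clock: 14.75
tcp_pos: [0.5664, -0.2107, 0.0516]
orientation: [-3.058, -0.718, -0.002]
contact_force: [-3.4, 2.9, 12.6]
grip_width: 0.0288
```

Contact with the bench. Opening the jaws slowly, then retreating upward.

Emit:
servo_tool(increments=[0,0,-0.5,0,0,0,32,0,0,0,0,0,0,40,0,0,0,0,0,0,60,0,0,0,0,0,0,70,0,0,0,0,0,0,70,0,0,-15,0,0,0,70,0,0,-30,0,0,0,70,0,0,-30,0,0,0,70])

```text
clock: 15.75
tcp_pos: [0.5661, -0.2107, 0.1274]
orientation: [3.058, 0.717, 0.0]
contact_force: [0.1, 0.1, -0.5]
grip_width: 0.0698
```

Emit:
servo_tool(increments=[0,0,-20,0,0,0,70,0,-40,-15,0,0,0,70,0,-45,-15,0,0,0,70,0,-45,-15,0,0,0,70,0,-45,-15,0,0,0,70,0,-45,-15,0,0,0,70,0,-45,0,0,0,0,70,0,0,0,0,0,0,70])

```text
clock: 16.75
tcp_pos: [0.4469, 0.0298, 0.2211]
orientation: [-3.055, -0.726, -0.0]
contact_force: [0.1, -0.6, 0.3]
grip_width: 0.0703
```

Run:
```python
from h import *
o=get_obs();print(o['clock'],o['tcp_pos'],o['contact_force'],o['grip_width'])
a=[]
for n in('top','side'):
  p,d=grab_frame(n);a.append(p[:,:,::-1])
  if n=='top':D=d
cv2.imwrite('pics/w8.png',np.hstack([cv2.resize(x,(400,300)) for x in a]))
cv2.imwrite('pics/s8c.png',cv2.resize(a[1][170:370,280:520],(720,600),interpolation=cv2.INTER_CUBIC))
C=cloud('top',D)
for nm,(u0,u1,v0,v1) in dict(narrow=(405,460,190,245),wide=(305,370,195,260)).items():
    c=C[v0:v1,u0:u1].reshape(-1,3);z=c[:,2];t=c[(z>.088)&(z<.105)]
    if len(t):print(nm,len(t),t.mean(0),cv2.minAreaRect((t[:,:2]*1000).astype(np.float32)))
```

```text
16.75 [0.44691976 0.02975398 0.22106684] [ 0.07674359 -0.60465714  0.34668103] 0.07025133385206102
narrow 300 [ 0.56584096 -0.20878352  0.09600793] ((567.0607299804688, -209.61904907226562), (30.233213424682617, 29.72368049621582), 27.0707950592041)
wide 138 [ 0.55028176 -0.04819729  0.09622071] ((551.5131225585938, -48.357017517089844), (30.186668395996094, 13.790546417236328), 5.93751335144043)
```

View pics/w8.png

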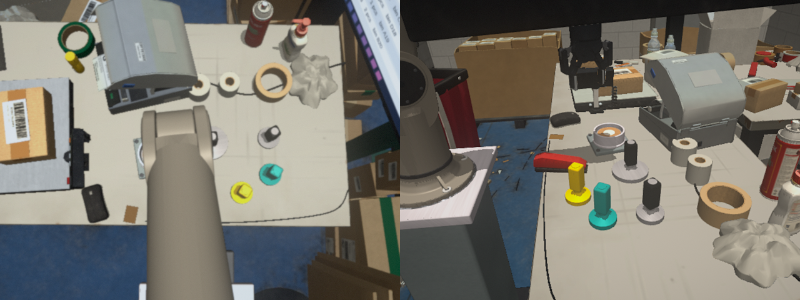

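View pics/s8c.png

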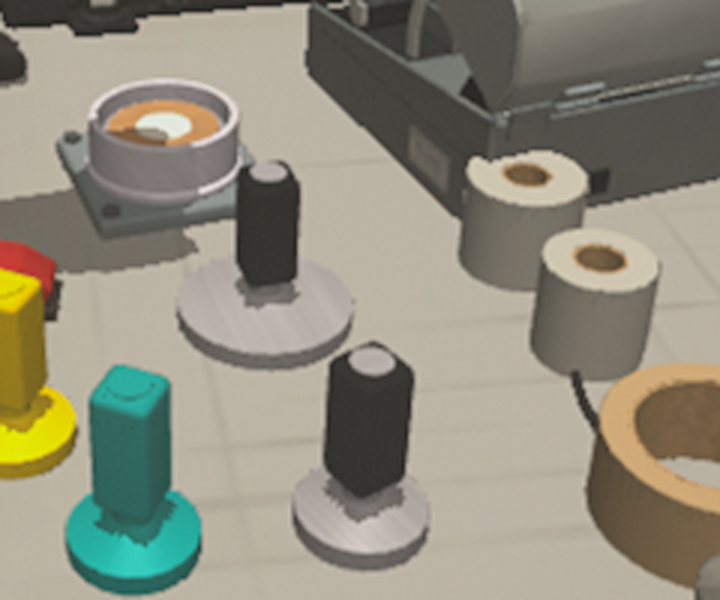

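The side crop shows the tamper upright on the bench at (367,455), the wide tamper upright in its place at (265,260), and the plate back at the top at (160,125). The arm is clear, so I'm handing in.

```bash
python3 -c "
from bench import *
print(hand_in())"
```

```text
the job is handed in; nothing more can be done
None
```

The job is done and handed in at about 17 s on the clock; no verdict was reported.

**Pressing:** I gripped the black-handled tamper with the small foot, centred it over the collar and pressed the plate to its hard stop. I held it there for well over a second at about 22 N. The TCP stopped at 0.0772 m, which works out to about 16 mm of plate travel. An extra 0.5 mm of command did not move it further. An even ring of card showed round the foot, so I took the plate to be level; I did not measure its tilt.

**After release:**
- **Tamper:** it stands upright on its original spot, with the handle top at (0.566, -0.209, 0.096), more than 0.3 m from the press.
- **Plate:** the side view shows it back at the top of its travel.
- **Gripper:** it is open and clear of everything.

**Checks that disagreed or were partial:**
- Position estimates for the tamper from the different cameras differed by 2–3 mm, which is within the 11 mm of clearance.
- While pressing, there was a sideways force of 6–8 N, but the foot showed a gap to the collar on the visible sides.
- In the last top view the arm hid part of the wide tamper, so its depth reading there looked shifted by 8 mm. The side view shows it upright in its place.

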